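# Swap the stand-off tubes on the risers of a tacking jig and lay the rail on them

### The job

The three stand-off tubes in the tacking jig have been put on the wrong risers. Change them round (you will need to stand one aside on the bench meanwhile) so that each sits down over the pin of the riser that brings all three tops to one level (the shortest tube on the highest riser, the longest on the lowest). Then lay the box-section rail flat along the three tubes, level and centred on the jig, and leave the hammer and the pliers where they lie.

Things in the scene. Friction and masses are not known exactly. Their poses are not given: they have to be found in the camera images.
- jig: fixed base of the tacking jig: dark flat steel bar 350 x 70 x 10 mm lying on the bench with two rows of small holes; origin at the centre of its underside on the bench, x along its length, z up. The three risers stand on it in a row along x, one at its middle, one 105 mm to either side, all on its centre line. (A fixed fume hood at x > 0.65 m, y 0.1 to 0.25 m reaches 0.25 m high)
- riser_low: the lowest of three fixed bright steel risers on the jig: 50 x 46 mm block on an 84 mm long, 10 mm thick screwed flange; origin at the centre of its underside, on the jig's top face; its flat seat is 12 mm above the origin, with a 16 mm thick locating pin in the middle that rises another 20 mm (9 mm play all round in a tube's bore). Its position on the jig varies
- riser_mid: the middle-height of three fixed bright steel risers on the jig: 50 x 46 mm block on an 84 mm long, 10 mm thick screwed flange; origin at the centre of its underside, on the jig's top face; its flat seat is 32 mm above the origin, with a 16 mm thick locating pin in the middle that rises another 20 mm (9 mm play all round in a tube's bore). Its position on the jig varies
- riser_high: the highest of three fixed bright steel risers on the jig: 50 x 46 mm block on an 84 mm long, 10 mm thick screwed flange; origin at the centre of its underside, on the jig's top face; its flat seat is 52 mm above the origin, with a 16 mm thick locating pin in the middle that rises another 20 mm (9 mm play all round in a tube's bore). Its position on the jig varies
- tube_short: loose plain dark steel tube, 40 mm long, 42 mm outside and 34 mm inside diameter, standing upright, open at both ends; origin at the centre of its lower end, z up along the tube to its upper end at z = 40 mm; 148 g, mass varies by up to 30 %. At the start it stands on a wrong riser
- tube_medium: loose plain dark steel tube, 60 mm long, 42 mm outside and 34 mm inside diameter, standing upright, open at both ends; origin at the centre of its lower end, z up along the tube to its upper end at z = 60 mm; 222 g, mass varies by up to 30 %. At the start it stands on a wrong riser
- tube_long: loose plain dark steel tube, 80 mm long, 42 mm outside and 34 mm inside diameter, standing upright, open at both ends; origin at the centre of its lower end, z up along the tube to its upper end at z = 80 mm; 296 g, mass varies by up to 30 %. At the start it stands on a wrong riser
- rail: loose bright steel box section 300 mm long, 40 mm wide, 20 mm high, flat on the bench's dark sheet-steel cover (4 mm thick, left of y = 0.13 m); origin at the centre of its underside, x along its length, y across, z up; 600 g, +-20 %. With every tube on its own riser the tube tops are 102 mm above the bench; the rail's underside belongs there, its middle over the jig's middle
- chipping_hammer: bystander: chipping hammer, 147 x 260 x 27 mm, with a coil-spring handle and a steel cross head, lying flat on the bench; origin under its middle on the bench. Leave it alone
- locking_pliers: bystander: bright locking pliers, 44 x 212 x 16 mm, lying flat on the steel sheet; origin under the middle on the bench, y along the length. Leave them alone
Mind the look-alikes: they are no part of the job. What is shaped like the tube_long but blue or green is not meant.

How it is judged (in metres and radians):
On the way:
1. each of the three tubes stands on its own riser (horizontal distance between tube_short and riser_high below 0.012 m and z of tube_short in the frame of riser_high between 0.049 and 0.055 m and angle between each of tube_short, tube_medium, tube_long's own z axis and vertical below 0.05 rad and horizontal distance between tube_medium and riser_mid below 0.012 m and z of tube_medium in the frame of riser_mid between 0.029 and 0.035 m and horizontal distance between tube_long and riser_low below 0.012 m and z of tube_long in the frame of riser_low between 0.009 and 0.015 m), for 0.2 s.
At the end, for the whole second after the job is handed in: Each tube is upright on its own riser (short on high, medium on mid, long on low; within 12 mm of the pin's axis, 3 mm of the seat); the rail lies on all three, level to 0.03 rad, height right to 4 mm, centred on the jig to 15 mm, along it to 0.1 rad; all at rest (all of step 1 and horizontal distance between rail and jig below 0.015 m and angle between the x axis of rail and the x axis of jig, either way round below 0.1 rad and z of rail in the frame of jig between 0.098 and 0.106 m and angle between rail's own z axis and vertical below 0.03 rad and linear speed of each of tube_short, tube_medium, tube_long, rail below 0.02 m/s); the robot touches nothing.
It fails at once if the chipping hammer is moved by more than 30 mm (distance of chipping_hammer from where it was at the start of the episode above 0.03 m).
It fails at once if the locking pliers are moved by more than 30 mm (distance of locking_pliers from where it was at the start of the episode above 0.03 m).
It also fails if it takes over 138 s, if anything falls off the work surface, if the arm or the gripper's body presses on something with over 40 N, if the wrist force passes 120 N, or if a joint passes its speed limit or range.

### The arm

A 6-joint arm with a two-finger parallel gripper is mounted at the origin on a cart in front of the work surface, level with it; the furniture and walls round the work are solid. World frame = base frame: x ahead of the robot, y to its left, z up, the work surface at z = 0. Lengths are in mm, angles in rad, forces in N, time in s.
With the tool pointing down it reaches from about 350 to 875 mm from the base axis. Payload 4.2 kg.
Tool frame: the origin (TCP) lies between the finger pads; the fingertips stand 25 mm ahead of it and the grasp point (between the pads) lies 6 mm ahead of it; z points along the fingers, y is the line along which they close (so a half turn about z gives the same grasp; the last joint's range is limited). The gripper opens to 85 mm and grips with 20 to 120 N. Pads are 22 mm wide; open, the fingers measure 114 mm over their backs; the gripper's body (76 mm by 85 mm) begins 54 mm behind the grasp point. The pads swing forward as they close: fully open they stand 13 mm farther back than shut.
Start: joints at [1.429, 0.385, 0.008, 0, -1.194, -0.259], TCP at [243.814, 575.46, 223.612] pointing down, gripper open.
Joint ranges: [-3.14, 3.14], [-1.21, 2.06], [-1.07, 1.41], [-3.16, 2.05], [-2.99, -0.16], [-3.1, 3.1]. Speed limits (rad/s): [2.79, 2.79, 3.14, 3.14, 3.14, 3.14].

### API

Orientations are given as a unit quaternion [x, y, z, w].
In Python, from bench import read_state, imaging, workorder, nets gives the robot as it stands.
- The arm moves only by the tool apply_moves, never from a script. Its argument "rows" is a list of rows, each an object with "hand": the opening, from -1 (shut) to 1 (fully open); "delta_pos": the shift along the tool's x, y, z in mm, a list of three; "yaw": the turn about the tool's z in rad. A call has 1 to 12 rows; each row is the pose to reach, as a shift and turn from the pose commanded when the call began, along the tool's axes at that moment; what a row does not reach only later rows make up. A row lasts 1/12 s, in which the tool goes at most 41.7 mm and 7.16 degrees, less where a joint would pass 70% of its speed; a pose out of reach is approached as far as the arm can. A call with a gripper value outside its range is refused whole. The fingers move at their own pace and stop on an object; the grip force is fixed at half the most. Time passes only in rows, so rows that repeat a pose let the fingers close. It gives the time, the measured TCP pose, the force, the opening and the grip force at its end, in the units of the state.
- read_state(): the state, without advancing time (a new reading comes with each control period).
- imaging.get_image(name): name is "scene" or "top" or "wrist"; returns a dict with "pixels" (420x560x3 uint8, red, green, blue), "fx", "fy", "cx", "cy" (pixels), "dist" ([k1, k2, p1, p2, k3] as OpenCV has them; the pictures are not rectified), "xyz" and "rotation" of the camera in the world. Camera axes: x right, y down, z forward; pixel columns grow to the right and rows downward; lengths in mm; the calibration is good to about 2 mm. A picture is of the moment at which its call begins. There is no depth.
- workorder.job_done(): hands the job in; it is judged then, once.
Trained networks look in the newest picture that a camera, given by its name, has taken for a name from the list of things; names that differ only in an ending like _2 or _b are one class to them, and where a whole thing is asked for, a point or a joint stands for the part that bears it (a point fixed in the world has none). Each returns a list of dicts, best first, with "score" (0 to 1); they miss things now and then, are a little off and sometimes report something else, mostly with a low value. They report only what shows in the picture. A call takes as long as a camera call. They do not tell look-alikes from the thing itself.
- nets.find_in(camera, query): "location" ([row, column] in pixels, amid what is visible of it).
- nets.pinpoint(camera, query): "location" ([row, column] in pixels: a listed point, or the origin of a listed thing).
The state is a dict: "clock": time; "joints": joint angles; "joint_vel": joint speeds; "joint_efforts": joint torques, N m; "position": TCP position; "ee_rot": TCP orientation; "contact_force": force on the tool from outside, world axes, zero at the start; "wrist_torque": the same for the moment, N m; "gripper_width": finger opening in mm; "grasp_force": force on a finger pad.
Only numpy, scipy, OpenCV 4.12 (cv2) and the standard library are available. Lean on these libraries where they do the work, as an engineer would, in place of code of your own. Each camera call takes 0.05 s, during which the arm holds its last target. There are 200 camera calls.

## Working session

There is one attempt and no reset: what is moved stays moved. The work goes in short steps, Python scripts to look and compute and a tool call to move; the robot and the scene stay as the last step left them, time stands still between calls to the robot, and variables do not carry over. Pictures are saved under pics/ and viewed, at most 14 in all, crops included, and the job is handed in when it is done.

Besides the shell and the picture viewer there is one more tool, called after ">>>" as name(argument=value, ...), one argument or row to a line, values as JSON. apply_moves: Moves the arm, as the interface text tells. Its arguments: {"type":"object","properties":{"rows":{"type":"array"}},"required":["rows"]}

```bash
mkdir -p pics; ls
cat > h.py <<'E'
import numpy as np, cv2, json
from bench import read_state, imaging, workorder, nets
from scipy.spatial.transform import Rotation as R
def cam(name, save=None):
    im=imaging.get_image(name)
    if save: cv2.imwrite('pics/'+save, cv2.cvtColor(im['pixels'],cv2.COLOR_RGB2BGR))
    return im
def K(im): return np.array([[im['fx'],0,im['cx']],[0,im['fy'],im['cy']],[0,0,1.]])
def rot(im):
    r=np.array(im['rotation'],float)
    return R.from_quat(r).as_matrix() if r.size==4 else r.reshape(3,3)
def ray(im,rc):
    p=cv2.undistortPoints(np.array([[[rc[1],rc[0]]]],float),K(im),np.array(im['dist'],float))[0,0]
    return np.array(im['xyz'],float), rot(im)@np.array([p[0],p[1],1.])
def atz(im,rc,z):
    o,d=ray(im,rc); return o+d*(z-o[2])/d[2]
def tri(obs):
    A=np.zeros((3,3));b=np.zeros(3)
    for im,rc in obs:
        o,d=ray(im,rc); d=d/np.linalg.norm(d); P=np.eye(3)-np.outer(d,d); A+=P;b+=P@o
    x=np.linalg.solve(A,b)
    res=[]
    for im,rc in obs:
        o,d=ray(im,rc); d=d/np.linalg.norm(d); res.append(np.linalg.norm((np.eye(3)-np.outer(d,d))@(x-o)))
    return x,res
def proj(im,X):
    Rm=rot(im); rv=cv2.Rodrigues(Rm.T)[0]; t=-Rm.T@np.array(im['xyz'],float)
    p=cv2.projectPoints(np.array(X,float).reshape(-1,1,3),rv,t,K(im),np.array(im['dist'],float))[0].reshape(-1,2)
    return p[:,::-1]
E
python3 - <<'E'
from h import *
np.set_printoptions(precision=3,suppress=True)
for c in ['scene','top','wrist']:
    im=cam(c,c+'0.png'); print(c,im['xyz'],im['rotation'],im['fx'])
print(read_state())
names=['jig','riser_low','riser_mid','riser_high','tube_short','tube_medium','tube_long','rail','chipping_hammer','locking_pliers']
for c in ['scene','top']:
    im=cam(c)
    for n in names:
        print(c,n,[(np.round(d['location']).tolist(),round(d['score'],2)) for d in nets.pinpoint(c,n)[:4]])
E
```

```text
pics
scene [ -87.037 -607.142 1043.036] [ 0.87  -0.353  0.134 -0.317] 392.5382284858378
top [ 236.44   -26.403 1586.914] [ 0.708 -0.7    0.065 -0.062] 484.11111230887286
wrist [316.253 544.875 374.378] [-0.545  0.824  0.13  -0.087] 375.37436766466834
{'clock': 0.15, 'joints': array([ 1.429,  0.385,  0.007, -0.   , -1.194, -0.259]), 'joint_vel': array([-0.001, -0.002,  0.004,  0.003, -0.   , -0.   ]), 'joint_efforts': array([ -0.001, -39.268,  18.858,   4.189,  -0.003,   0.   ]), 'position': array([243.659, 575.055, 222.787]), 'ee_rot': array([ 0.98 , -0.199, -0.   ,  0.001]), 'contact_force': array([-0.644,  0.048,  0.715]), 'wrist_torque': array([-0.003, -0.005, -0.047]), 'grasp_force': 0.0, 'gripper_width': 85.25411215094577}
scene jig [([243.0, 306.0], 0.83)]
scene riser_low [([263.0, 326.0], 0.66)]
scene riser_mid [([241.0, 307.0], 0.48), ([262.0, 325.0], 0.18)]
scene riser_high [([220.0, 288.0], 0.81)]
scene tube_short [([260.0, 329.0], 0.47)]
scene tube_medium [([205.0, 286.0], 0.55)]
scene tube_long [([223.0, 330.0], 0.86), ([233.0, 307.0], 0.7), ([262.0, 285.0], 0.65)]
scene rail [([186.0, 219.0], 0.56)]
scene chipping_hammer [([318.0, 401.0], 0.8)]
scene locking_pliers [([164.0, 182.0], 0.9)]
top jig [([219.0, 304.0], 0.78)]
top riser_low []
top riser_mid [([215.0, 306.0], 0.48), ([212.0, 307.0], 0.48)]
top riser_high [([209.0, 271.0], 0.59)]
top tube_short [([216.0, 337.0], 0.65), ([209.0, 273.0], 0.62)]
top tube_medium [([203.0, 281.0], 0.56)]
top tube_long [([247.0, 312.0], 0.66), ([212.0, 305.0], 0.61), ([181.0, 301.0], 0.58)]
top rail [([224.0, 187.0], 0.6)]
top chipping_hammer [([216.0, 417.0], 0.79)]
top locking_pliers [([242.0, 128.0], 0.56)]
```

Run:
```python
import cv2
a=cv2.imread('pics/scene0.png'); cv2.imwrite('pics/s1.png',cv2.resize(a[120:380,150:490],None,fx=2.3,fy=2.3,interpolation=cv2.INTER_CUBIC))
a=cv2.imread('pics/top0.png'); cv2.imwrite('pics/t1.png',cv2.resize(a[130:330,100:460],None,fx=2.2,fy=2.2,interpolation=cv2.INTER_CUBIC))
```

```text
(no output)
```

View pics/s1.png

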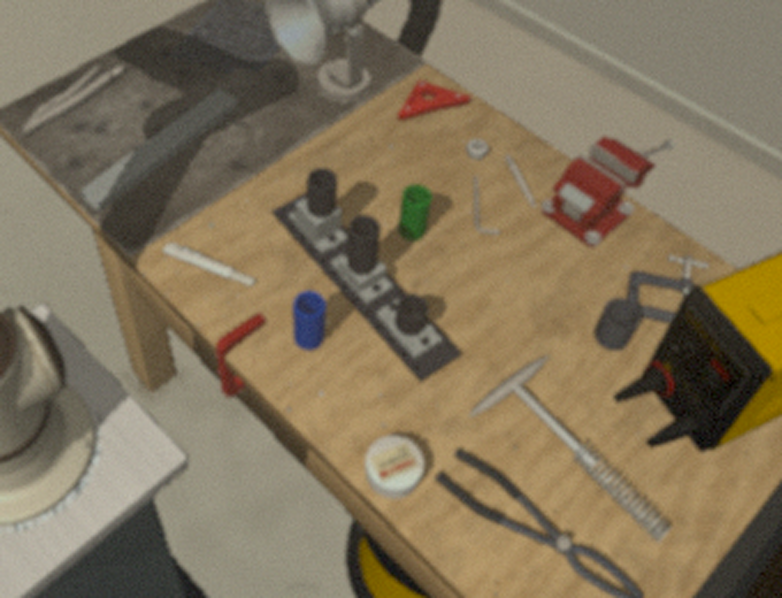

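View pics/t1.png

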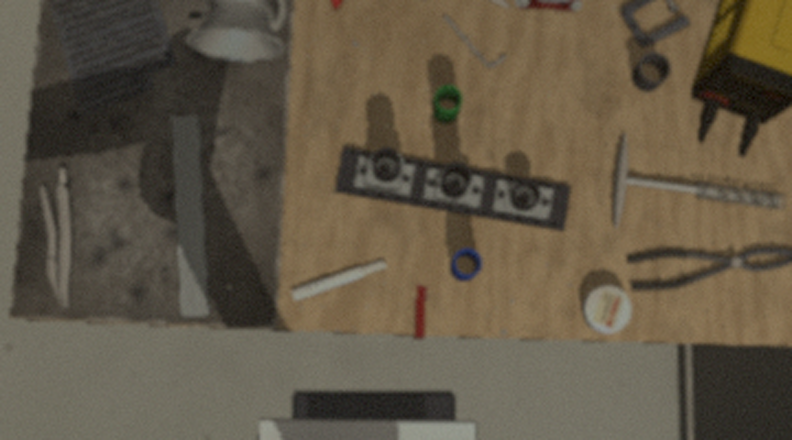

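Scene crop: dark tubes at (320,190), (364,245), (410,315). The look-alikes are blue (310,320) and green (415,212). The rail is the bright bar on the steel sheet at top-crop (190,215). The hammer is at top-crop (700,185) and the pliers at (57,235). The red angle clamp, chalk and tongs play no part.

```bash
cat >> h.py <<'E'
def goto(x,y,z=None,grip_deg=None):
    """delta in tool axes from measured pose; grip_deg = world direction of the closing line"""
    s=read_state(); M=R.from_quat(s['ee_rot']).as_matrix(); p=s['position']
    z=p[2] if z is None else z
    d=M.T@(np.array([x,y,z])-p); out={'pos':np.round(p,1),'delta':np.round(d,1)}
    a=np.degrees(np.arctan2(M[1,1],M[0,1])); out['closing_deg']=round(a,2)
    if grip_deg is not None:
        t=(grip_deg-a+90)%180-90   # world ccw turn needed; tool z down => yaw = -t
        out['yaw']=round(float(np.radians(-t)),4)
    out['j6']=round(float(s['joints'][5]),2)
    return out
E
python3 - <<'E'
from h import *
np.set_printoptions(precision=1,suppress=True)
s=cam('scene');t=cam('top')
T={'A':((195.7,290),(206.4,275.9)),'B':((216.5,308.3),(213.2,306.8)),'C':((250.4,329.1),(219.1,337.7))}
for k,(a,b) in T.items(): print(k,*tri([(s,a),(t,b)]))
def tp(x,y): return (130+y/2.2,100+x/2.2)
for n,c,z in [('jigTL',(343,147),10),('jigTR',(570,184),10),('jigBL',(337,190),10),('jigBR',(563,229),10),('railTop',(186,115),24),('railBot',(194,315),24),('green',(446,103),80),('blue',(465,264),80),('hammer',(620,180),10),('chalk',(340,280),5),('clamp',(420,310),10), ('pliers',(57,235),10),('dish',(235,40),10)]:
    print(n,atz(t,tp(*c),z))
E
```

```text
A [503.2 -27.9 137.9] [np.float64(5.2625493879884155), np.float64(5.2625493879882415)]
B [ 484.7 -123.   134.4] [np.float64(6.344490044800538), np.float64(6.344490044800656)]
C [ 475.9 -224.3   71.4] [np.float64(4.570691957174882), np.float64(4.570691957174817)]
jigTL [553.7  42.1  10. ]
jigTR [ 500.9 -300.7   10. ]
jigBL [487.9  49.9  10. ]
jigBR [ 432.6 -288.9   10. ]
railTop [597.5 279.7  24. ]
railBot [298. 255.  24.]
green [ 606.7 -109.5   80. ]
blue [ 372.6 -136.9   80. ]
hammer [ 507.9 -376.9   10. ]
chalk [353.5  43.1   5. ]
clamp [310.3 -75.7  10. ]
pliers [414.2 470.   10. ]
dish [720.3 212.2  10. ]
```

Run:
```python
from h import *
print(goto(480,-120,270,-9)); print(goto(390,200,270,27))
```

```text
{'pos': array([243.8, 575.4, 223.6]), 'delta': array([488.8, 548.1, -46.4]), 'closing_deg': np.float64(-112.97), 'yaw': 1.327, 'j6': -0.26}
{'pos': array([243.8, 575.4, 223.6]), 'delta': array([281.1, 288.6, -46.4]), 'closing_deg': np.float64(-112.97), 'yaw': 0.6987, 'j6': -0.26}
```

>>> apply_moves(
  rows=[
    {"hand": 1,"delta_pos": [281,289,-46],"yaw": 0.7},
    {"hand": 1,"delta_pos": [281,289,-46],"yaw": 0.7},
    {"hand": 1,"delta_pos": [281,289,-46],"yaw": 0.7},
    {"hand": 1,"delta_pos": [281,289,-46],"yaw": 0.7},
    {"hand": 1,"delta_pos": [281,289,-46],"yaw": 0.7},
    {"hand": 1,"delta_pos": [281,289,-46],"yaw": 0.7},
    {"hand": 1,"delta_pos": [281,289,-46],"yaw": 0.7},
    {"hand": 1,"delta_pos": [281,289,-46],"yaw": 0.7},
    {"hand": 1,"delta_pos": [281,289,-46],"yaw": 0.7},
    {"hand": 1,"delta_pos": [281,289,-46],"yaw": 0.7},
    {"hand": 1,"delta_pos": [489,548,-46],"yaw": 1.33},
    {"hand": 1,"delta_pos": [489,548,-46],"yaw": 1.33},
  ],
)

```text
clock: 2.35
position: [412.8, 118.0, 270.3]
ee_rot: [0.779, -0.627, 0.0, -0.001]
contact_force: [1.6, 1.2, -1.0]
gripper_width: 84.9
grasp_force: 0.0
```

Run:
```python
from h import *
im=cam('wrist','w_mid.png'); print(im['xyz'],im['rotation']); print(goto(480,-120,270,-9))
```

```text
[429.04679629  40.98428941 422.00240318] [-0.10561361  0.98189514  0.15641657 -0.0161724 ]
{'pos': array([413.1, 112.4, 270.1]), 'delta': array([241.1, -18.5,   0.5]), 'closing_deg': np.float64(-168.33), 'yaw': 0.3608, 'j6': -0.45}
```

>>> apply_moves(
  rows=[
    {"hand": 1,"delta_pos": [230,-19,0],"yaw": 0.36},
    {"hand": 1,"delta_pos": [230,-19,0],"yaw": 0.36},
    {"hand": 1,"delta_pos": [230,-19,0],"yaw": 0.36},
    {"hand": 1,"delta_pos": [230,-19,0],"yaw": 0.36},
    {"hand": 1,"delta_pos": [230,-19,0],"yaw": 0.36},
    {"hand": 1,"delta_pos": [230,-19,0],"yaw": 0.36},
    {"hand": 1,"delta_pos": [230,-19,0],"yaw": 0.36},
    {"hand": 1,"delta_pos": [230,-19,0],"yaw": 0.36},
    {"hand": 1,"delta_pos": [230,-19,0],"yaw": 0.36},
    {"hand": 1,"delta_pos": [230,-19,0],"yaw": 0.36},
  ],
)

```text
clock: 3.23
position: [481.0, -100.0, 269.8]
ee_rot: [-0.656, 0.754, -0.0, 0.0]
contact_force: [0.3, 0.3, -0.2]
gripper_width: 85.1
grasp_force: 0.0
```

Run:
```python
from h import *
im=cam('wrist','w1.png'); print(im['xyz'],im['rotation'].tolist(),im['fx'],im['cx'],im['cy']); print(goto(480,-120,270,-9))
for n in ['jig','riser_low','riser_mid','riser_high','tube_short','tube_medium','tube_long']:
    print(n,[(np.round(d['location']).tolist(),round(d['score'],2)) for d in nets.pinpoint('wrist',n)[:3]])
```

```text
[ 469.62471435 -177.91122685  421.491421  ] [0.06897885725427515, 0.985203053897986, 0.1565341729471326, 0.01067298185764584] 375.37436766466834 284.3785027408703 211.1192770155435
{'pos': array([481. , -99.8, 269.9]), 'delta': array([20.1, -1.7, -0.1]), 'closing_deg': np.float64(172.08), 'yaw': 0.0188, 'j6': -0.26}
jig [([230.0, 273.0], 0.18)]
riser_low [([42.0, 270.0], 0.58)]
riser_mid [([149.0, 269.0], 0.85)]
riser_high [([232.0, 269.0], 0.75)]
tube_short [([42.0, 268.0], 0.56)]
tube_medium [([249.0, 264.0], 0.63)]
tube_long [([145.0, 271.0], 0.58), ([169.0, 166.0], 0.58)]
```

View pics/w1.png

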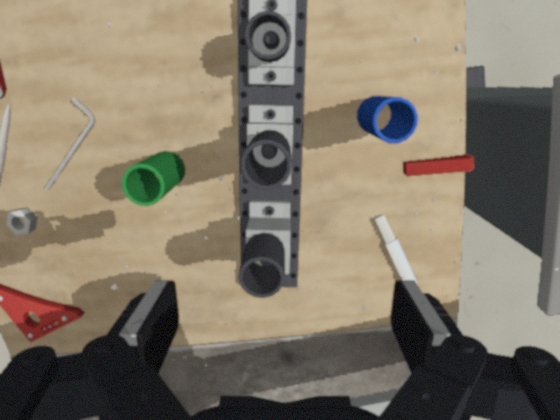

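The wrist view shows the dark tubes' rims at about (270,38), (268,160) and (263,276), with pins inside the bores. Green is at (150,180) and blue at (390,118), both rejected. I'll take a second view from further along the jig.

>>> apply_moves(
  rows=[
    {"hand": 1,"delta_pos": [-90,10,0],"yaw": 0.02},
    {"hand": 1,"delta_pos": [-90,10,0],"yaw": 0.02},
    {"hand": 1,"delta_pos": [-90,10,0],"yaw": 0.02},
    {"hand": 1,"delta_pos": [-90,10,0],"yaw": 0.02},
    {"hand": 1,"delta_pos": [-90,10,0],"yaw": 0.02},
  ],
)

```text
clock: 4.05
position: [483.8, -9.9, 269.6]
ee_rot: [-0.649, 0.761, -0.0, -0.0]
contact_force: [0.1, 0.1, 0.0]
gripper_width: 85.1
grasp_force: 0.0
```

Run:
```python
from h import *
im=cam('wrist','w2.png'); print(im['xyz'],im['rotation'].tolist())
cv2.imwrite('pics/w2c.png',cv2.resize(cv2.imread('pics/w2.png')[0:420,200:350],None,fx=1.42,fy=1.42))
```

```text
[470.96231631 -87.53395644 421.3855243 ] [0.07872242882253236, 0.9845064562393583, 0.15622127144943346, 0.01203042684297713]
```

>>> apply_moves(
  rows=[
    {"hand": 1,"delta_pos": [180,-20,0],"yaw": 0},
    {"hand": 1,"delta_pos": [180,-20,0],"yaw": 0},
    {"hand": 1,"delta_pos": [180,-20,0],"yaw": 0},
    {"hand": 1,"delta_pos": [180,-20,0],"yaw": 0},
    {"hand": 1,"delta_pos": [180,-20,0],"yaw": 0},
    {"hand": 1,"delta_pos": [180,-20,0],"yaw": 0},
    {"hand": 1,"delta_pos": [180,-20,0],"yaw": 0},
  ],
)

```text
clock: 4.68
position: [474.2, -192.9, 269.3]
ee_rot: [-0.647, 0.763, 0.0, -0.0]
contact_force: [-0.4, 0.6, 0.9]
gripper_width: 85.3
grasp_force: 0.0
```

Run:
```python
from h import *
im=cam('wrist','w3.png'); print(im['xyz'],im['rotation'].tolist()); print(goto(480,-190))
a=[cv2.resize(cv2.imread(f'pics/{n}.png')[y:y+290,195:330],None,fx=2,fy=2,interpolation=cv2.INTER_CUBIC) for n,y in [('w2',0),('w1',5),('w3',60)]]
cv2.imwrite('pics/tri.png',np.hstack(a))
```

```text
[ 460.98429618 -270.50302679  421.03938336] [0.08153702727162168, 0.9842561240659651, 0.1563422186148053, 0.01219451109930419]
{'pos': array([ 474.4, -191.9,  269.4]), 'delta': array([-2.8, -5.2, -0. ]), 'closing_deg': np.float64(170.71), 'j6': -0.1}
```

View pics/tri.png

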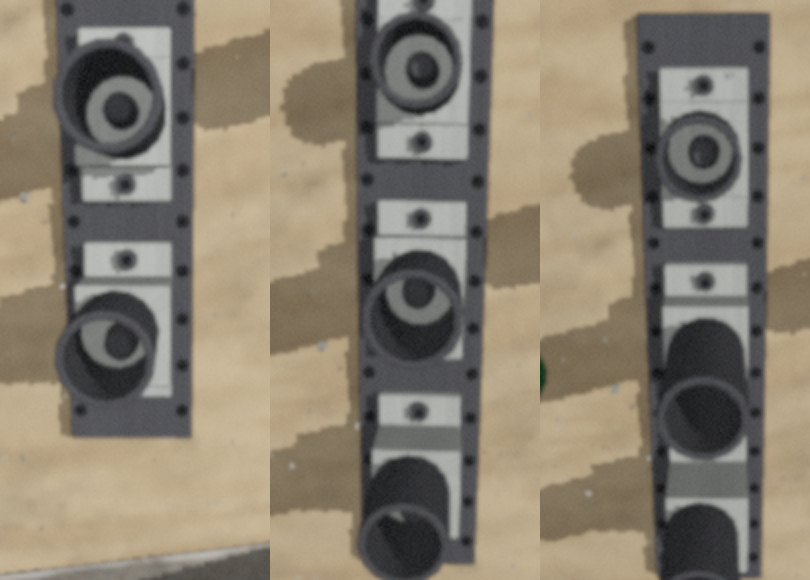

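```bash
cat > m.py <<'E'
from h import *
np.set_printoptions(precision=1,suppress=True)
base=cam('wrist')
def C(xyz,q): d=dict(base); d['xyz']=xyz; d['rotation']=q; return d
w1=C([ 469.62,-177.91,421.49],[0.068979,0.985203,0.156534,0.010673])
w2=C([470.96,-87.53,421.39],[0.078722,0.984506,0.156221,0.01203])
w3=C([460.98,-270.5,421.04],[0.081537,0.984256,0.156342,0.0121945])
E
python3 - <<'E'
from m import *
for n,o in {'long rim':[(w2,(49,250)),(w1,(162.5,266.5)),(w3,(269,276.5))],'med rim':[(w2,(178,247.5)),(w1,(276,261))],'short rim':[(w1,(36.5,268)),(w3,(137.5,275))],
 'high pin':[(w2,(170.5,256.5))],'mid pin':[(w2,(55,256)),(w1,(150.5,269.5))],'low pin':[(w1,(39.5,271.5)),(w3,(135.5,277))]}.items():
    if len(o)>1: x,r=tri(o); print(n,x,np.array(r))
    for z in ([82] if 'high' in n else [62] if 'mid' in n else [42] if 'low' in n else [122] if 'short' not in n else [62]): print('  ',z,[atz(i,p,z) for i,p in o])
# jig corners at z=10
for n,w,p in [('far L',w3,(60+14/2,195+(638-540)/2)),('far R',w3,(60+13/2,195+(768-540)/2)),('near L',w2,(437/2,195+72/2)),('near R',w2,(436/2,195+190/2))]: print(n,atz(w,p,10))
E
```

```text
long rim [ 491.9 -122.2  119.9] [0.9 1.5 0.9]
   122 [array([ 491.3, -121.2,  122. ]), array([ 491.6, -124.1,  122. ]), array([ 492.3, -122.4,  122. ])]
med rim [511.6 -24.4 123. ] [0.4 0.4]
   122 [array([511.4, -24.1, 122. ]), array([512.2, -23.8, 122. ])]
short rim [ 477.3 -227.5   49.4] [0.4 0.4]
   62 [array([ 477.4, -225.9,   62. ]), array([ 476.4, -229. ,   62. ])]
   82 [array([507.3, -21.3,  82. ])]
mid pin [ 491.7 -122.9   52.1] [0.2 0.2]
   62 [array([ 491., -122.,   62.]), array([ 491.4, -124.4,   62. ])]
low pin [ 475.2 -226.9   30.1] [0.1 0.1]
   42 [array([ 475. , -225.4,   42. ]), array([ 474.9, -228.3,   42. ])]
far L [ 497.9 -300.3   10. ]
far R [ 431.3 -289.6   10. ]
near L [554.5  43.8  10. ]
near R [486.7  54.   10. ]
```

>>> apply_moves(
  rows=[
    {"hand": 1,"delta_pos": [34,-6,20],"yaw": 0},
    {"hand": 1,"delta_pos": [34,-6,56],"yaw": 0},
    {"hand": 1,"delta_pos": [34,-6,96],"yaw": 0},
    {"hand": 1,"delta_pos": [34,-6,136],"yaw": 0},
    {"hand": 1,"delta_pos": [34,-6,172],"yaw": 0},
    {"hand": 1,"delta_pos": [34,-6,200],"yaw": 0},
    {"hand": 1,"delta_pos": [34,-6,216],"yaw": 0},
    {"hand": 1,"delta_pos": [34,-6,216],"yaw": 0},
    {"hand": -1,"delta_pos": [34,-6,216],"yaw": 0},
    {"hand": -1,"delta_pos": [34,-6,216],"yaw": 0},
    {"hand": -1,"delta_pos": [34,-6,216],"yaw": 0},
    {"hand": -1,"delta_pos": [34,-6,216],"yaw": 0},
  ],
)

```text
clock: 5.78
position: [476.6, -225.7, 55.3]
ee_rot: [-0.649, 0.761, -0.001, 0.001]
contact_force: [-0.3, 0.7, 0.6]
gripper_width: 38.8
grasp_force: 0.0
```

>>> apply_moves(
  rows=[
    {"hand": -1,"delta_pos": [0,0,0],"yaw": 0},
    {"hand": -1,"delta_pos": [0,0,0],"yaw": 0},
    {"hand": -1,"delta_pos": [0,0,0],"yaw": 0},
  ],
)

```text
clock: 6.03
position: [475.5, -225.7, 54.1]
ee_rot: [-0.648, 0.761, -0.0, 0.0]
contact_force: [0.2, -0.7, 0.5]
gripper_width: 1.2
grasp_force: 0.0
```

Run:
```python
from h import *
im=cam('wrist','g1.png')
a=cv2.imread('pics/g1.png')[200:420,100:460]
im=cam('top','tp1.png'); b=cv2.imread('pics/tp1.png')[170:260,240:390]
cv2.imwrite('pics/g1c.png',cv2.resize(a,None,fx=2,fy=2)); print(read_state())
```

```text
{'clock': 6.1333, 'joints': array([-1.34791231e-01,  4.11049583e-01, -4.47428966e-01,  2.89350036e-05,
       -7.11770707e-01, -2.53841708e-02]), 'joint_vel': array([-0.00068004,  0.0045039 , -0.00010942, -0.00026817, -0.00040104,
        0.00093532]), 'joint_efforts': array([ 3.87121210e-03, -3.50349927e+01,  1.32594341e+01,  2.94523358e+00,
       -5.92990007e-03,  4.94483771e-06]), 'position': array([ 475.54796785, -225.75931382,   53.80907317]), 'ee_rot': array([-6.48278565e-01,  7.61403196e-01, -2.10013285e-04,  1.75514183e-04]), 'contact_force': array([-0.32803873,  0.30440746, -0.96156699]), 'wrist_torque': array([-0.04942063, -0.0123622 ,  0.00505613]), 'grasp_force': 0.0, 'gripper_width': 0.03769787631692892}
```

View pics/g1c.png

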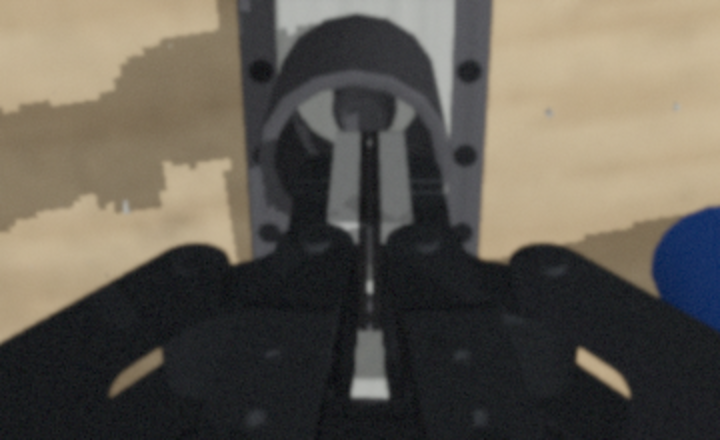

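Run:
```python
from h import *
im=cam('wrist'); print(im['xyz'])
x,y,z=read_state()['position']
for n,X in [('tip',(x,y,z-25)),('grasp',(x,y,z-6)),('tcp',(x,y,z)),('rim62',(475,-226.7,62)),('rim50',(475,-226.7,50)),('pin42',(475,-226.7,42)),('pin30',(475,-226.7,30)),('jigmid z10',(475,-226.7,10)),('rimL',(475-20.7,-226.7+3.4,62)),('rimR',(475+20.7,-226.7-3.4,62))]:
    r,c=proj(im,X)[0]; print(n,round((c-100)*2),round((r-200)*2))
g=cv2.imread('pics/g1.png'); cv2.imwrite('pics/g1d.png',cv2.resize(g[190:320,210:340],None,fx=4,fy=4,interpolation=cv2.INTER_CUBIC))
```

```text
[ 462.45627641 -303.39073447  205.56849599]
tip 367 101
grasp 367 134
tcp 367 146
rim62 368 159
rim50 368 134
pin42 368 119
pin30 368 99
jigmid z10 368 70
rimL 466 159
rimR 271 159
```

View pics/g1d.png

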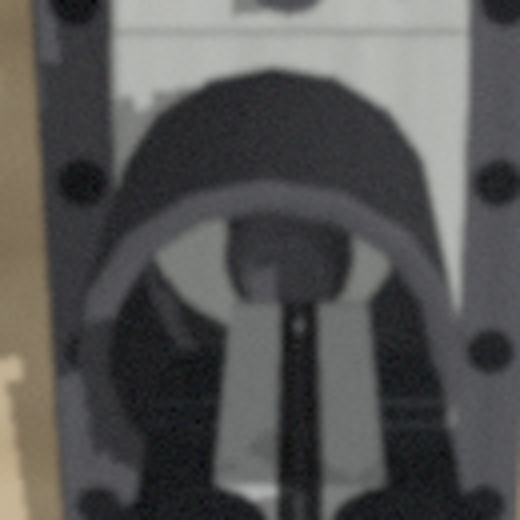

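Run:
```python
from h import *
im=cam('wrist'); s=read_state(); M=R.from_quat(s['ee_rot']).as_matrix(); p=s['position']
for dx in (-11,0,11):
  for dz in (-30,-10,0,6,15,25): print(dx,dz,proj(im,p+M@np.array([dx,0,dz]))[0].round(1), end=' ')
  print()
```

```text
-11 -30 [334.3 283.1] -11 -10 [306.2 283.3] -11 0 [294.3 283.3] -11 6 [287.8 283.3] -11 15 [278.8 283.4] -11 25 [269.6 283.4] 
0 -30 [310.  283.1] 0 -10 [283.9 283.2] 0 0 [273.  283.2] 0 6 [267.  283.3] 0 15 [258.7 283.3] 0 25 [250.3 283.4] 
11 -30 [284.2 283. ] 11 -10 [260.5 283.1] 11 0 [250.6 283.2] 11 6 [245.2 283.2] 11 15 [237.8 283.3] 11 25 [230.3 283.3]
```

Run:
```python
from h import *
im=cam('scene','sc2.png'); p=read_state()['position']
print(proj(im,[p,p-[0,0,25],[475,-226.7,62],[475,-226.7,22]]))
cv2.imwrite('pics/sc2c.png',cv2.resize(cv2.imread('pics/sc2.png')[170:310,270:390],None,fx=4.2,fy=4.2,interpolation=cv2.INTER_CUBIC))
```

```text
[[254.3750219  327.30485118]
 [258.93738981 326.56418588]
 [253.10025974 327.70324307]
 [260.40591191 326.5123591 ]]
```

View pics/sc2c.png

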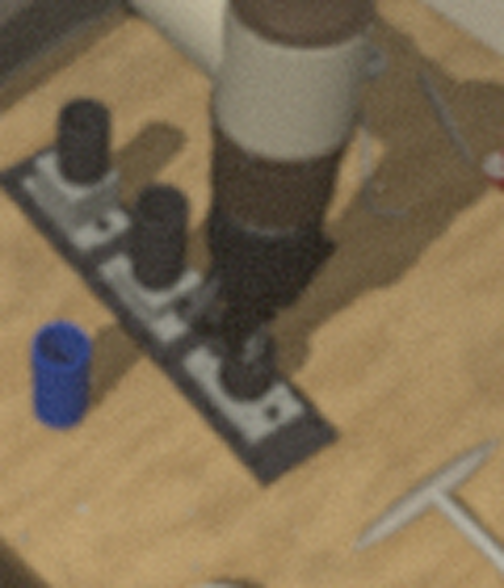

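The picture shows the closed fingers right at the tube's rim, so the tips stand well higher than the text's 25 mm ahead of the TCP. The projection of the wrist view agrees: tips about 13 mm behind the reported TCP. I'll open, go 24 mm lower (safe under either reading) and close again. The width will tell me which it is.

>>> apply_moves(
  rows=[
    {"hand": 1,"delta_pos": [0,0,0],"yaw": 0},
    {"hand": 1,"delta_pos": [0,0,0],"yaw": 0},
    {"hand": 1,"delta_pos": [0,0,0],"yaw": 0},
    {"hand": 1,"delta_pos": [0,0,0],"yaw": 0},
    {"hand": 1,"delta_pos": [0,0,0],"yaw": 0},
    {"hand": 1,"delta_pos": [0,0,0],"yaw": 0},
    {"hand": 1,"delta_pos": [0,0,0],"yaw": 0},
    {"hand": 1,"delta_pos": [0,0,0],"yaw": 0},
    {"hand": 1,"delta_pos": [0,0,8],"yaw": 0},
    {"hand": 1,"delta_pos": [0,0,16],"yaw": 0},
    {"hand": 1,"delta_pos": [0,0,24],"yaw": 0},
    {"hand": 1,"delta_pos": [0,0,24],"yaw": 0},
  ],
)

```text
clock: 7.28
position: [473.8, -225.3, 27.3]
ee_rot: [-0.648, 0.762, 0.002, -0.001]
contact_force: [-0.2, -0.2, -0.5]
gripper_width: 85.5
grasp_force: 0.0
```

>>> apply_moves(
  rows=[
    {"hand": -1,"delta_pos": [0,0,0],"yaw": 0},
    {"hand": -1,"delta_pos": [0,0,0],"yaw": 0},
    {"hand": -1,"delta_pos": [0,0,0],"yaw": 0},
    {"hand": -1,"delta_pos": [0,0,0],"yaw": 0},
    {"hand": -1,"delta_pos": [0,0,0],"yaw": 0},
    {"hand": -1,"delta_pos": [0,0,0],"yaw": 0},
    {"hand": -1,"delta_pos": [0,0,0],"yaw": 0},
    {"hand": -1,"delta_pos": [0,0,0],"yaw": 0},
  ],
)

```text
clock: 7.95
position: [476.7, -225.9, 30.6]
ee_rot: [-0.649, 0.761, -0.001, 0.001]
contact_force: [0.5, 0.5, 4.9]
gripper_width: 39.9
grasp_force: 60.7
```

>>> apply_moves(
  rows=[
    {"hand": -1,"delta_pos": [0,0,-15],"yaw": 0},
    {"hand": -1,"delta_pos": [0,0,-50],"yaw": 0},
    {"hand": -1,"delta_pos": [0,0,-90],"yaw": 0},
    {"hand": -1,"delta_pos": [0,0,-130],"yaw": 0},
    {"hand": -1,"delta_pos": [-20,12,-140],"yaw": 0},
    {"hand": -1,"delta_pos": [-52,30,-140],"yaw": 0},
    {"hand": -1,"delta_pos": [-84,48,-140],"yaw": 0},
    {"hand": -1,"delta_pos": [-116,66,-140],"yaw": 0},
    {"hand": -1,"delta_pos": [-146,83,-140],"yaw": 0},
    {"hand": -1,"delta_pos": [-163,92,-140],"yaw": 0},
    {"hand": -1,"delta_pos": [-163,92,-140],"yaw": 0},
    {"hand": -1,"delta_pos": [-163,92,-140],"yaw": 0},
  ],
)

```text
clock: 8.95
position: [409.5, -49.4, 169.2]
ee_rot: [-0.649, 0.761, 0.001, -0.001]
contact_force: [0.5, -0.5, -1.6]
gripper_width: 39.8
grasp_force: 61.0
```

Run:
```python
from h import *
im=cam('wrist','g2.png'); print(read_state()['gripper_width'],goto(410,-50,10,171))
cv2.imwrite('pics/g2c.png',cv2.resize(cv2.imread('pics/g2.png')[100:420,100:460],None,fx=1.8,fy=1.8,interpolation=cv2.INTER_CUBIC))
```

```text
39.99650179032028 {'pos': array([410. , -50. , 169.2]), 'delta': array([ -0. ,  -0.2, 159.2]), 'closing_deg': np.float64(170.88), 'yaw': -0.0021, 'j6': -0.43}
```

View pics/g2c.png

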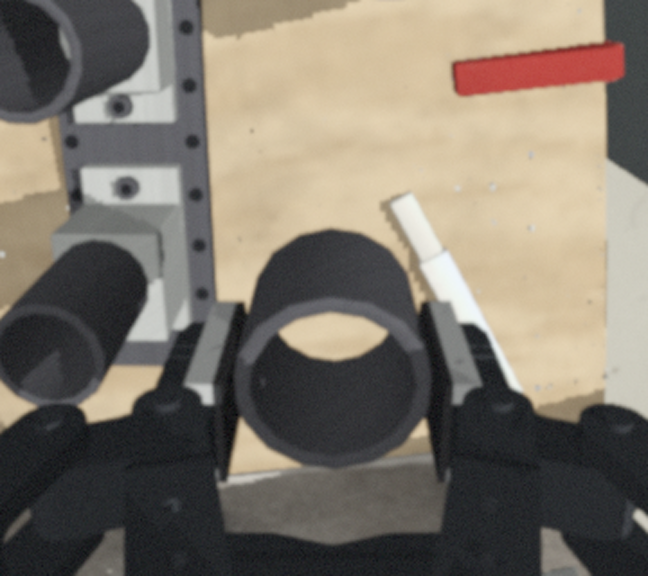

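>>> apply_moves(
  rows=[
    {"hand": -1,"delta_pos": [0,0,30],"yaw": 0},
    {"hand": -1,"delta_pos": [0,0,65],"yaw": 0},
    {"hand": -1,"delta_pos": [0,0,100],"yaw": 0},
    {"hand": -1,"delta_pos": [0,0,130],"yaw": 0},
    {"hand": -1,"delta_pos": [0,0,148],"yaw": 0},
    {"hand": -1,"delta_pos": [0,0,156],"yaw": 0},
    {"hand": -1,"delta_pos": [0,0,160],"yaw": 0},
    {"hand": -1,"delta_pos": [0,0,160],"yaw": 0},
    {"hand": -1,"delta_pos": [0,0,160],"yaw": 0},
  ],
)

```text
clock: 9.75
position: [411.7, -50.3, 10.2]
ee_rot: [-0.648, 0.762, -0.0, 0.001]
contact_force: [0.8, -0.6, -0.8]
gripper_width: 40.1
grasp_force: 61.0
```

>>> apply_moves(
  rows=[
    {"hand": 1,"delta_pos": [0,0,0],"yaw": 0},
    {"hand": 1,"delta_pos": [0,0,0],"yaw": 0},
    {"hand": 1,"delta_pos": [0,0,0],"yaw": 0},
    {"hand": 1,"delta_pos": [0,0,0],"yaw": 0},
    {"hand": 1,"delta_pos": [0,0,0],"yaw": 0},
    {"hand": 1,"delta_pos": [0,0,0],"yaw": 0},
    {"hand": 1,"delta_pos": [0,0,-30],"yaw": 0},
    {"hand": 1,"delta_pos": [0,0,-70],"yaw": 0},
    {"hand": 1,"delta_pos": [0,0,-110],"yaw": 0},
    {"hand": 1,"delta_pos": [0,0,-150],"yaw": 0},
    {"hand": 1,"delta_pos": [0,0,-170],"yaw": 0},
    {"hand": 1,"delta_pos": [0,0,-170],"yaw": 0},
  ],
)

```text
clock: 10.75
position: [413.8, -49.6, 184.8]
ee_rot: [-0.649, 0.761, -0.003, 0.005]
contact_force: [-1.3, -0.1, -0.7]
gripper_width: 85.6
grasp_force: 0.0
```

Run:
```python
from h import *
im=cam('wrist','g3.png'); print(proj(im,[(410,-50,40),(491.5,-123.1,122)]), goto(491.5,-123.1,92,171))
```

```text
[[188.47649518 290.15525571]
 [125.05613352 130.22571673]] {'pos': array([412. , -49.7, 182.1]), 'delta': array([ 60.1, -89.7,  90.5]), 'closing_deg': np.float64(170.85), 'yaw': -0.0027, 'j6': -0.44}
```

>>> apply_moves(
  rows=[
    {"hand": 1,"delta_pos": [20,-30,0],"yaw": 0},
    {"hand": 1,"delta_pos": [40,-60,0],"yaw": 0},
    {"hand": 1,"delta_pos": [61,-91,0],"yaw": 0},
    {"hand": 1,"delta_pos": [61,-91,0],"yaw": 0},
    {"hand": 1,"delta_pos": [61,-91,30],"yaw": 0},
    {"hand": 1,"delta_pos": [61,-91,60],"yaw": 0},
    {"hand": 1,"delta_pos": [61,-91,82],"yaw": 0},
    {"hand": 1,"delta_pos": [61,-91,95],"yaw": 0},
    {"hand": 1,"delta_pos": [61,-91,95],"yaw": 0},
    {"hand": 1,"delta_pos": [61,-91,95],"yaw": 0},
  ],
)

```text
clock: 11.63
position: [489.5, -124.8, 83.1]
ee_rot: [-0.648, 0.761, 0.001, -0.002]
contact_force: [-0.5, 0.1, 0.4]
gripper_width: 85.6
grasp_force: 0.0
```

>>> apply_moves(
  rows=[
    {"hand": -1,"delta_pos": [0,0,0],"yaw": 0},
    {"hand": -1,"delta_pos": [0,0,0],"yaw": 0},
    {"hand": -1,"delta_pos": [0,0,0],"yaw": 0},
    {"hand": -1,"delta_pos": [0,0,0],"yaw": 0},
    {"hand": -1,"delta_pos": [0,0,0],"yaw": 0},
    {"hand": -1,"delta_pos": [0,0,0],"yaw": 0},
    {"hand": -1,"delta_pos": [0,0,0],"yaw": 0},
    {"hand": -1,"delta_pos": [0,0,0],"yaw": 0},
  ],
)

```text
clock: 12.3
position: [491.7, -124.8, 85.9]
ee_rot: [-0.649, 0.761, -0.001, 0.001]
contact_force: [0.3, 0.4, 6.1]
gripper_width: 40.3
grasp_force: 60.4
```

Run:
```python
from h import *
a=[cam('wrist') and read_state()['position'] for _ in range(4)]; print(np.mean(a,0), goto(474.7,-226.7,64,171))
```

```text
[ 491.75059911 -124.84120324   85.89364341] {'pos': array([ 491.8, -124.8,   85.9]), 'delta': array([103.3,   0.7,  21.9]), 'closing_deg': np.float64(170.87), 'yaw': -0.0023, 'j6': -0.23}
```

>>> apply_moves(
  rows=[
    {"hand": -1,"delta_pos": [0,0,-15],"yaw": 0},
    {"hand": -1,"delta_pos": [0,0,-40],"yaw": 0},
    {"hand": -1,"delta_pos": [25,0,-45],"yaw": 0},
    {"hand": -1,"delta_pos": [55,0,-45],"yaw": 0},
    {"hand": -1,"delta_pos": [85,0,-45],"yaw": 0},
    {"hand": -1,"delta_pos": [104,0,-45],"yaw": 0},
    {"hand": -1,"delta_pos": [104,0,-45],"yaw": 0},
    {"hand": -1,"delta_pos": [104,0,-20],"yaw": 0},
    {"hand": -1,"delta_pos": [104,0,5],"yaw": 0},
    {"hand": -1,"delta_pos": [104,0,14],"yaw": 0},
    {"hand": -1,"delta_pos": [104,0,19],"yaw": 0},
    {"hand": -1,"delta_pos": [104,0,19],"yaw": 0},
  ],
)

```text
clock: 13.5
position: [472.7, -226.9, 66.3]
ee_rot: [-0.649, 0.761, 0.002, -0.002]
contact_force: [-2.7, 0.5, 2.0]
gripper_width: 39.9
grasp_force: 61.9
```

Run:
```python
from h import *
cam('wrist'); s=read_state(); print(goto(474.7,-226.7,64,171),s['contact_force'],s['gripper_width'])
```

```text
{'pos': array([ 473.1, -227. ,   66.3]), 'delta': array([-0.5, -1.5,  2.3]), 'closing_deg': np.float64(170.89), 'yaw': -0.002, 'j6': -0.02} [-2.28497876  0.14990485  2.60918178] 39.94573494908707
```

>>> apply_moves(
  rows=[
    {"hand": 1,"delta_pos": [0,0,0],"yaw": 0},
    {"hand": 1,"delta_pos": [0,0,0],"yaw": 0},
    {"hand": 1,"delta_pos": [0,0,0],"yaw": 0},
    {"hand": 1,"delta_pos": [0,0,0],"yaw": 0},
    {"hand": 1,"delta_pos": [0,0,0],"yaw": 0},
    {"hand": 1,"delta_pos": [0,0,0],"yaw": 0},
    {"hand": 1,"delta_pos": [0,0,-30],"yaw": 0},
    {"hand": 1,"delta_pos": [0,0,-70],"yaw": 0},
    {"hand": 1,"delta_pos": [0,0,-110],"yaw": 0},
    {"hand": 1,"delta_pos": [0,0,-110],"yaw": 0},
  ],
)

```text
clock: 14.38
position: [479.1, -229.2, 184.2]
ee_rot: [-0.649, 0.761, -0.007, 0.004]
contact_force: [0.7, -0.2, 1.7]
gripper_width: 85.4
grasp_force: 0.0
```

>>> apply_moves(
  rows=[
    {"hand": 1,"delta_pos": [-40,0,0],"yaw": 0},
    {"hand": 1,"delta_pos": [-80,0,0],"yaw": 0},
    {"hand": 1,"delta_pos": [-120,0,0],"yaw": 0},
    {"hand": 1,"delta_pos": [-160,0,0],"yaw": 0},
    {"hand": 1,"delta_pos": [-190,0,0],"yaw": 0},
    {"hand": 1,"delta_pos": [-209,0,0],"yaw": 0},
    {"hand": 1,"delta_pos": [-209,0,0],"yaw": 0},
    {"hand": 1,"delta_pos": [-209,0,0],"yaw": 0},
  ],
)

```text
clock: 15.05
position: [507.5, -20.3, 175.4]
ee_rot: [-0.649, 0.761, 0.0, -0.0]
contact_force: [0.4, -0.7, -0.1]
gripper_width: 85.3
grasp_force: 0.0
```

Run:
```python
from h import *
im=cam('wrist','g4.png'); print(goto(508.3,-19.5,85,171))
print(proj(im,[(508.3,-19.5,122),(491.5,-123.1,62),(474.7,-226.7,102)]).round(1))
cv2.imwrite('pics/g4c.png',cv2.resize(cv2.imread('pics/g4.png')[0:320,130:430],None,fx=1.8,fy=1.8,interpolation=cv2.INTER_CUBIC))
```

```text
{'pos': array([507.3, -21.1, 175.4]), 'delta': array([-1.7, -0.8, 90.4]), 'closing_deg': np.float64(170.87), 'yaw': -0.0022, 'j6': -0.44}
[[ 232.   282.2]
 [  50.8  282.7]
 [-159.4  282.7]]
```

View pics/g4c.png

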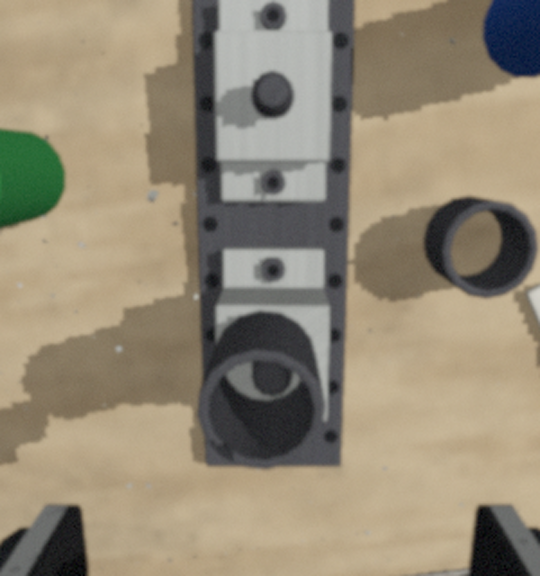

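>>> apply_moves(
  rows=[
    {"hand": 1,"delta_pos": [3,-4,20],"yaw": 0},
    {"hand": 1,"delta_pos": [3,-4,50],"yaw": 0},
    {"hand": 1,"delta_pos": [3,-4,75],"yaw": 0},
    {"hand": 1,"delta_pos": [3,-4,90],"yaw": 0},
    {"hand": 1,"delta_pos": [3,-4,90],"yaw": 0},
    {"hand": -1,"delta_pos": [3,-4,90],"yaw": 0},
    {"hand": -1,"delta_pos": [3,-4,90],"yaw": 0},
    {"hand": -1,"delta_pos": [3,-4,90],"yaw": 0},
    {"hand": -1,"delta_pos": [3,-4,90],"yaw": 0},
    {"hand": -1,"delta_pos": [3,-4,90],"yaw": 0},
    {"hand": -1,"delta_pos": [3,-4,90],"yaw": 0},
    {"hand": -1,"delta_pos": [3,-4,90],"yaw": 0},
  ],
)

```text
clock: 16.1
position: [512.0, -24.7, 87.4]
ee_rot: [-0.649, 0.761, -0.001, 0.001]
contact_force: [-1.4, -0.5, 5.9]
gripper_width: 40.7
grasp_force: 60.1
```

Run:
```python
from h import *
cam('wrist'); s=read_state(); print(goto(491.5,-123.1,65,171),s['contact_force'],s['gripper_width'],s['grasp_force'])
```

```text
{'pos': array([512. , -24.7,  87.4]), 'delta': array([100.4,   4.7,  22.3]), 'closing_deg': np.float64(170.88), 'yaw': -0.0021, 'j6': -0.43} [-0.98007433 -1.24185761  5.68440533] 40.25461608488668 60.14652818441391
```

>>> apply_moves(
  rows=[
    {"hand": -1,"delta_pos": [0,0,-15],"yaw": 0},
    {"hand": -1,"delta_pos": [0,0,-40],"yaw": 0},
    {"hand": -1,"delta_pos": [25,2,-45],"yaw": 0},
    {"hand": -1,"delta_pos": [55,4,-45],"yaw": 0},
    {"hand": -1,"delta_pos": [85,4.5,-45],"yaw": 0},
    {"hand": -1,"delta_pos": [100,4.5,-45],"yaw": 0},
    {"hand": -1,"delta_pos": [100,4.5,-45],"yaw": 0},
    {"hand": -1,"delta_pos": [100,4.5,-20],"yaw": 0},
    {"hand": -1,"delta_pos": [100,4.5,5],"yaw": 0},
    {"hand": -1,"delta_pos": [100,4.5,14],"yaw": 0},
    {"hand": -1,"delta_pos": [100,4.5,19],"yaw": 0},
    {"hand": -1,"delta_pos": [100,4.5,19],"yaw": 0},
  ],
)

```text
clock: 17.15
position: [490.4, -122.3, 67.5]
ee_rot: [-0.649, 0.761, 0.0, -0.001]
contact_force: [0.8, 0.3, -1.4]
gripper_width: 40.5
grasp_force: 61.2
```

Run:
```python
from m import *
s=read_state(); print(goto(491.5,-123.1,67,171),s['contact_force'],s['gripper_width'],s['grasp_force'])
```

```text
{'pos': array([ 491.2, -122.2,   67.5]), 'delta': array([ 0.9, -0.5,  0.5]), 'closing_deg': np.float64(170.9), 'yaw': -0.0017, 'j6': -0.24} [-0.2 -0.8 -1.2] 40.26323085540739 61.176191568374634
```

>>> apply_moves(
  rows=[
    {"hand": 1,"delta_pos": [0,0,0],"yaw": 0},
    {"hand": 1,"delta_pos": [0,0,0],"yaw": 0},
    {"hand": 1,"delta_pos": [0,0,0],"yaw": 0},
    {"hand": 1,"delta_pos": [0,0,0],"yaw": 0},
    {"hand": 1,"delta_pos": [0,0,0],"yaw": 0},
    {"hand": 1,"delta_pos": [0,0,0],"yaw": 0},
    {"hand": 1,"delta_pos": [0,0,-30],"yaw": 0},
    {"hand": 1,"delta_pos": [0,0,-70],"yaw": 0},
    {"hand": 1,"delta_pos": [0,0,-110],"yaw": 0},
    {"hand": 1,"delta_pos": [0,0,-110],"yaw": 0},
  ],
)

```text
clock: 18.03
position: [495.7, -123.4, 184.9]
ee_rot: [-0.649, 0.761, -0.006, 0.006]
contact_force: [1.8, -0.4, 0.2]
gripper_width: 85.7
grasp_force: 0.0
```

>>> apply_moves(
  rows=[
    {"hand": 1,"delta_pos": [-20,29,0],"yaw": 0},
    {"hand": 1,"delta_pos": [-40,58,0],"yaw": 0},
    {"hand": 1,"delta_pos": [-60,88,0],"yaw": 0},
    {"hand": 1,"delta_pos": [-60,88,0],"yaw": 0},
    {"hand": 1,"delta_pos": [-60,88,0],"yaw": 0},
  ],
)

```text
clock: 18.45
position: [412.4, -48.7, 177.0]
ee_rot: [-0.649, 0.76, -0.0, 0.001]
contact_force: [0.9, 0.5, 0.4]
gripper_width: 85.3
grasp_force: 0.0
```

Run:
```python
from m import *
im=cam('wrist','g5.png'); print(goto(410,-50,8,171))
print(proj(im,[(410,-50,40),(491.5,-123.1,102),(508.3,-19.5,82)]).round(1))
cv2.imwrite('pics/g5c.png',cv2.resize(cv2.imread('pics/g5.png')[0:320,50:430],None,fx=1.8,fy=1.8,interpolation=cv2.INTER_CUBIC))
```

```text
{'pos': array([413.9, -49.4, 177. ]), 'delta': array([  1.2,   4. , 168.9]), 'closing_deg': np.float64(170.86), 'yaw': -0.0024, 'j6': -0.43}
[[191.1 288. ]
 [122.9 136. ]
 [266.2 162.9]]
```

View pics/g5c.png

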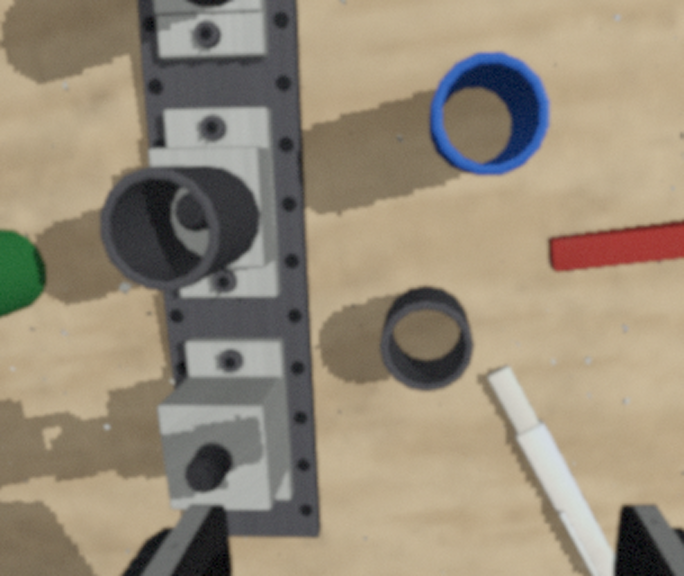

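>>> apply_moves(
  rows=[
    {"hand": 1,"delta_pos": [1,2.5,35],"yaw": 0},
    {"hand": 1,"delta_pos": [1,2.5,75],"yaw": 0},
    {"hand": 1,"delta_pos": [1,2.5,115],"yaw": 0},
    {"hand": 1,"delta_pos": [1,2.5,145],"yaw": 0},
    {"hand": 1,"delta_pos": [1,2.5,160],"yaw": 0},
    {"hand": 1,"delta_pos": [1,2.5,167],"yaw": 0},
    {"hand": 1,"delta_pos": [1,2.5,167],"yaw": 0},
    {"hand": -1,"delta_pos": [1,2.5,167],"yaw": 0},
    {"hand": -1,"delta_pos": [1,2.5,167],"yaw": 0},
    {"hand": -1,"delta_pos": [1,2.5,167],"yaw": 0},
    {"hand": -1,"delta_pos": [1,2.5,167],"yaw": 0},
    {"hand": -1,"delta_pos": [1,2.5,167],"yaw": 0},
  ],
)

```text
clock: 19.55
position: [411.7, -49.9, 11.1]
ee_rot: [-0.649, 0.761, -0.001, 0.001]
contact_force: [-0.2, -1.0, 7.4]
gripper_width: 40.3
grasp_force: 59.6
```

>>> apply_moves(
  rows=[
    {"hand": -1,"delta_pos": [0,0,0],"yaw": 0},
    {"hand": -1,"delta_pos": [0,0,0],"yaw": 0},
    {"hand": -1,"delta_pos": [0,0,0],"yaw": 0},
  ],
)

```text
clock: 19.8
position: [411.7, -49.9, 11.2]
ee_rot: [-0.649, 0.761, -0.001, 0.001]
contact_force: [-0.8, -0.3, 6.9]
gripper_width: 40.1
grasp_force: 59.6
```

Run:
```python
from m import *
cam('wrist'); s=read_state(); print(goto(508,-21,8,171),s['contact_force'],s['gripper_width'],s['grasp_force'])
```

```text
{'pos': array([411.7, -49.9,  11.2]), 'delta': array([-43.8, -90.4,   3.5]), 'closing_deg': np.float64(170.86), 'yaw': -0.0025, 'j6': -0.44} [ 0.2 -1.1  7.6] 39.96834432375056 59.63670574128628
```

>>> apply_moves(
  rows=[
    {"hand": -1,"delta_pos": [0,0,-30],"yaw": 0},
    {"hand": -1,"delta_pos": [0,0,-70],"yaw": 0},
    {"hand": -1,"delta_pos": [0,0,-105],"yaw": 0},
    {"hand": -1,"delta_pos": [0,0,-110],"yaw": 0},
    {"hand": -1,"delta_pos": [-14,-30,-110],"yaw": 0},
    {"hand": -1,"delta_pos": [-30,-62,-110],"yaw": 0},
    {"hand": -1,"delta_pos": [-44,-90,-110],"yaw": 0},
    {"hand": -1,"delta_pos": [-44,-90,-110],"yaw": 0},
    {"hand": -1,"delta_pos": [-44,-90,-85],"yaw": 0},
    {"hand": -1,"delta_pos": [-44,-90,-69],"yaw": 0},
    {"hand": -1,"delta_pos": [-44,-90,-63],"yaw": 0},
    {"hand": -1,"delta_pos": [-44,-90,-63],"yaw": 0},
  ],
)

```text
clock: 20.9
position: [505.8, -20.9, 73.0]
ee_rot: [-0.649, 0.761, 0.0, -0.001]
contact_force: [-1.3, 0.1, -1.3]
gripper_width: 39.8
grasp_force: 61.5
```

Run:
```python
from m import *
cam('wrist'); s=read_state(); print(goto(508,-21,73,171),s['contact_force'],s['gripper_width'],s['grasp_force'])
```

```text
{'pos': array([506.3, -20.9,  73. ]), 'delta': array([-0.2, -1.7, -0. ]), 'closing_deg': np.float64(170.84), 'yaw': -0.0029, 'j6': -0.44} [ 0.   0.3 -1.9] 39.714229569313986 61.476606130599976
```

>>> apply_moves(
  rows=[
    {"hand": 1,"delta_pos": [0,0,0],"yaw": 0},
    {"hand": 1,"delta_pos": [0,0,0],"yaw": 0},
    {"hand": 1,"delta_pos": [0,0,0],"yaw": 0},
    {"hand": 1,"delta_pos": [0,0,0],"yaw": 0},
    {"hand": 1,"delta_pos": [0,0,0],"yaw": 0},
    {"hand": 1,"delta_pos": [0,0,0],"yaw": 0},
    {"hand": 1,"delta_pos": [0,0,-30],"yaw": 0},
    {"hand": 1,"delta_pos": [0,0,-70],"yaw": 0},
    {"hand": 1,"delta_pos": [0,0,-110],"yaw": 0},
    {"hand": 1,"delta_pos": [0,0,-150],"yaw": 0},
    {"hand": 1,"delta_pos": [40,0,-190],"yaw": 0},
    {"hand": 1,"delta_pos": [40,0,-190],"yaw": 0},
  ],
)

```text
clock: 22.0
position: [501.9, -61.7, 268.5]
ee_rot: [-0.649, 0.761, -0.003, 0.004]
contact_force: [0.8, 0.4, 0.7]
gripper_width: 85.5
grasp_force: 0.0
```

Run:
```python
from m import *
im=cam('wrist','g6.png'); s=read_state()
print(goto(440,200,260,171)); print(im['xyz'],im['rotation'].tolist())
print(proj(im,[(508.3,-20.5,102),(491.5,-123.1,102),(474.7,-226.7,102)]).round(1))
cv2.imwrite('pics/g6c.png',cv2.resize(cv2.imread('pics/g6.png')[0:330,180:380],None,fx=1.8,fy=1.8,interpolation=cv2.INTER_CUBIC))
```

```text
{'pos': array([501.1, -61.5, 265.7]), 'delta': array([-248.2,  102.4,    5.5]), 'closing_deg': np.float64(170.73), 'yaw': -0.0048, 'j6': -0.36}
[ 487.2 -140.2  420.1] [0.07915270709017452, 0.9843285361434558, 0.15663627467495234, 0.017241210802353368]
[[229.3 285.9]
 [111.4 286.1]
 [-27.3 286.1]]
```

View pics/g6c.png

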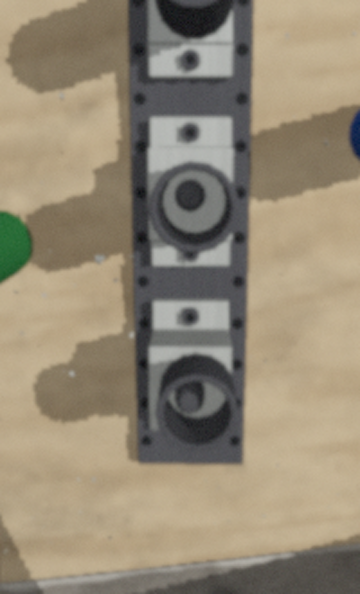

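All three tubes sit over their own pins: short rim at crop (197,400), medium at (193,208), long at the top edge. Now the rail.

>>> apply_moves(
  rows=[
    {"hand": 1,"delta_pos": [-350,110,0],"yaw": 0},
    {"hand": 1,"delta_pos": [-350,110,0],"yaw": 0},
    {"hand": 1,"delta_pos": [-350,110,0],"yaw": 0},
    {"hand": 1,"delta_pos": [-350,110,0],"yaw": 0},
    {"hand": 1,"delta_pos": [-350,110,0],"yaw": 0},
    {"hand": 1,"delta_pos": [-350,110,0],"yaw": 0},
    {"hand": 1,"delta_pos": [-350,110,0],"yaw": 0},
    {"hand": 1,"delta_pos": [-350,110,0],"yaw": 0},
    {"hand": 1,"delta_pos": [-350,110,0],"yaw": 0},
    {"hand": 1,"delta_pos": [-350,110,0],"yaw": 0},
    {"hand": 1,"delta_pos": [-350,110,0],"yaw": 0},
    {"hand": 1,"delta_pos": [-350,110,0],"yaw": 0},
  ],
)

```text
clock: 23.1
position: [446.4, 302.5, 261.1]
ee_rot: [-0.649, 0.761, -0.0, -0.002]
contact_force: [0.2, -0.6, 0.3]
gripper_width: 85.6
grasp_force: 0.0
```

Run:
```python
from m import *
im=cam('wrist','r1.png'); print(im['xyz'],im['rotation'].tolist(), goto(450,310,266,171))
```

```text
[434.  224.5 413.4] [0.079767624339048, 0.984550613430465, 0.155450118472219, 0.01150983787778237] {'pos': array([447.1, 301.6, 262. ]), 'delta': array([-8.7, -1.5, -4. ]), 'closing_deg': np.float64(170.78), 'yaw': -0.0039, 'j6': -1.06}
```

>>> apply_moves(
  rows=[
    {"hand": 1,"delta_pos": [-40,0,0],"yaw": 0},
    {"hand": 1,"delta_pos": [-75,0,0],"yaw": 0},
    {"hand": 1,"delta_pos": [-75,0,0],"yaw": 0},
    {"hand": 1,"delta_pos": [-75,0,0],"yaw": 0},
  ],
)

```text
clock: 23.53
position: [459.5, 376.6, 261.7]
ee_rot: [-0.648, 0.762, -0.0, -0.001]
contact_force: [-0.2, -0.4, -0.2]
gripper_width: 85.3
grasp_force: 0.0
```

Run:
```python
from m import *
im=cam('wrist','r2.png'); print(im['xyz'],im['rotation'].tolist())
a=[cv2.resize(cv2.imread(f'pics/{n}.png')[0:210 if n=='r2' else 260,60:500],None,fx=1.27,fy=1.27,interpolation=cv2.INTER_CUBIC) for n in ('r1','r2')]
cv2.imwrite('pics/rr.png',np.vstack(a)); print([q.shape for q in a])
```

```text
[446.4 298.3 413.9] [0.08007251089461845, 0.9844740555789572, 0.15575051889220867, 0.011874458124865947]
[(330, 559, 3), (267, 559, 3)]
```

View pics/rr.png

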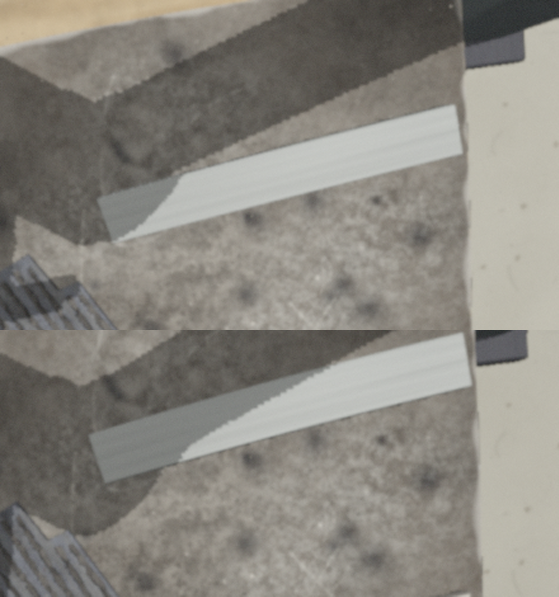

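Run:
```python
from m import *
a=C([434.,224.5,413.4],[0.0797676,0.9845506,0.1554501,0.0115098]); b=C([446.4,298.3,413.9],[0.0800725,0.9844741,0.1557505,0.0118745])
A=[(98,199),(456,104),(463,153),(113,243)];B=[(90,434),(463,333),(472,383),(105,484)]
f=lambda p,o:((p[1]-o)/1.27,60+p[0]/1.27)
P=[]
for p,q in zip(A,B):
    x,r=tri([(a,f(p,0)),(b,f(q,330))]); print(x,r[0], atz(a,f(p,0),24),atz(b,f(q,330),24)); P.append((atz(a,f(p,0),24)+atz(b,f(q,330),24))/2)
P=np.array(P); c=P.mean(0); d=(P[0]+P[3]-P[1]-P[2])/2; print('centre',c,'len',np.linalg.norm(d),'wid',np.linalg.norm(P[0]-P[3]),'ang',np.degrees(np.arctan2(d[1],d[0])))
ang=np.degrees(np.arctan2(d[1],d[0])); print(goto(c[0],c[1],150,ang+90))
```

```text
[594.7 263.7  29.6] 0.22393649877467559 [597.3 264.2  24. ] [596.7 263.2  24. ]
[297.9 236.3  22.1] 0.3480483575340865 [298.2 236.3  24. ] [299.  236.6  24. ]
[298.1 274.4  32.2] 0.07368093035216182 [295.1 275.5  24. ] [295.  273.8  24. ]
[595.5 303.5  22.1] 0.06554990099441325 [594.7 303.1  24. ] [594.7 303.5  24. ]
centre [446.3 269.5  24. ] len 300.31822140835345 wid 39.625758878245364 ang 5.337971025325616
{'pos': array([459.3, 375.2, 262.7]), 'delta': array([106.3,  -4.2, 112.8]), 'closing_deg': np.float64(170.75), 'yaw': 1.3162, 'j6': -1.12}
```

>>> apply_moves(
  rows=[
    {"hand": 1,"delta_pos": [30,-1,20],"yaw": 0.12},
    {"hand": 1,"delta_pos": [60,-2,50],"yaw": 0.24},
    {"hand": 1,"delta_pos": [90,-3,80],"yaw": 0.36},
    {"hand": 1,"delta_pos": [106,-4,110],"yaw": 0.48},
    {"hand": 1,"delta_pos": [106,-4,140],"yaw": 0.6},
    {"hand": 1,"delta_pos": [106,-4,162],"yaw": 0.72},
    {"hand": 1,"delta_pos": [106,-4,162],"yaw": 0.84},
    {"hand": 1,"delta_pos": [106,-4,162],"yaw": 0.96},
    {"hand": 1,"delta_pos": [106,-4,162],"yaw": 1.08},
    {"hand": 1,"delta_pos": [106,-4,162],"yaw": 1.2},
    {"hand": 1,"delta_pos": [106,-4,162],"yaw": 1.316},
    {"hand": 1,"delta_pos": [106,-4,162],"yaw": 1.316},
  ],
)

```text
clock: 24.68
position: [446.3, 270.3, 101.3]
ee_rot: [-0.046, 0.999, 0.0, 0.0]
contact_force: [0.4, 0.6, 1.0]
gripper_width: 85.2
grasp_force: 0.0
```

Run:
```python
from m import *
cam('wrist'); cam('wrist'); print(goto(446.3,269.5,-4,95.34))
```

```text
{'pos': array([446.3, 270.7, 101.1]), 'delta': array([  0.2,  -1.3, 105.1]), 'closing_deg': np.float64(95.54), 'yaw': 0.0035, 'j6': -2.33}
```

>>> apply_moves(
  rows=[
    {"hand": 1,"delta_pos": [0,-1,30],"yaw": 0},
    {"hand": 1,"delta_pos": [0,-1,60],"yaw": 0},
    {"hand": 1,"delta_pos": [0,-1,82],"yaw": 0},
    {"hand": 1,"delta_pos": [0,-1,92],"yaw": 0},
    {"hand": 1,"delta_pos": [0,-1,96],"yaw": 0},
    {"hand": 1,"delta_pos": [0,-1,96],"yaw": 0},
  ],
)

```text
clock: 25.33
position: [446.4, 270.2, 4.3]
ee_rot: [-0.048, 0.999, -0.0, -0.0]
contact_force: [0.5, 0.5, 0.2]
gripper_width: 85.7
grasp_force: 0.0
```

>>> apply_moves(
  rows=[
    {"hand": 1,"delta_pos": [0,0,3],"yaw": 0},
    {"hand": 1,"delta_pos": [0,0,5],"yaw": 0},
    {"hand": 1,"delta_pos": [0,0,5],"yaw": 0},
    {"hand": 1,"delta_pos": [0,0,5],"yaw": 0},
  ],
)

```text
clock: 25.67
position: [446.7, 270.7, 0.3]
ee_rot: [-0.048, 0.999, 0.001, 0.001]
contact_force: [-0.4, 0.2, 0.6]
gripper_width: 85.5
grasp_force: 0.0
```

>>> apply_moves(
  rows=[
    {"hand": 1,"delta_pos": [0,-0.5,2],"yaw": 0},
    {"hand": 1,"delta_pos": [0,-0.5,4],"yaw": 0},
    {"hand": 1,"delta_pos": [0,-0.5,4],"yaw": 0},
    {"hand": -1,"delta_pos": [0,-0.5,4],"yaw": 0},
    {"hand": -1,"delta_pos": [0,-0.5,4],"yaw": 0},
    {"hand": -1,"delta_pos": [0,-0.5,4],"yaw": 0},
    {"hand": -1,"delta_pos": [0,-0.5,4],"yaw": 0},
    {"hand": -1,"delta_pos": [0,-0.5,4],"yaw": 0},
    {"hand": -1,"delta_pos": [0,-0.5,4],"yaw": 0},
    {"hand": -1,"delta_pos": [0,-0.5,4],"yaw": 0},
    {"hand": -1,"delta_pos": [0,-0.5,4],"yaw": 0},
  ],
)

```text
clock: 26.58
position: [446.4, 269.7, -4.1]
ee_rot: [-0.048, 0.999, -0.0, -0.0]
contact_force: [-0.5, -1.8, 5.0]
gripper_width: 38.4
grasp_force: 63.9
```

Run:
```python
from m import *
cam('wrist','r3.png'); s=read_state(); print(s['position'],s['contact_force'],s['wrist_torque'],s['gripper_width'],s['grasp_force'])
g=cv2.imread('pics/r3.png'); cv2.imwrite('pics/r3c.png',cv2.resize(g[120:420,100:460],None,fx=1.8,fy=1.8))
```

```text
[446.4 269.7  -4.1] [-1.1 -2.3  6.3] [-0.6  0.1  0. ] 38.407687654616176 63.96144926548004
```

>>> apply_moves(
  rows=[
    {"hand": -1,"delta_pos": [0,0,-8],"yaw": 0},
    {"hand": -1,"delta_pos": [0,0,-25],"yaw": 0},
    {"hand": -1,"delta_pos": [0,0,-50],"yaw": 0},
    {"hand": -1,"delta_pos": [0,0,-80],"yaw": 0},
    {"hand": -1,"delta_pos": [0,0,-115],"yaw": 0},
    {"hand": -1,"delta_pos": [0,0,-145],"yaw": 0},
    {"hand": -1,"delta_pos": [0,0,-165],"yaw": 0},
    {"hand": -1,"delta_pos": [0,0,-170],"yaw": 0},
    {"hand": -1,"delta_pos": [0,0,-170],"yaw": 0},
  ],
)

```text
clock: 27.43
position: [446.1, 270.1, 165.9]
ee_rot: [-0.047, 0.999, 0.001, 0.0]
contact_force: [0.3, 0.4, -7.3]
gripper_width: 38.8
grasp_force: 62.8
```

Run:
```python
from m import *
cam('wrist'); s=read_state(); print(s['contact_force'],s['wrist_torque'],s['gripper_width'],s['grasp_force'],goto(491.8,-123.1,166,171))
```

```text
[ 0.8  0.9 -6.9] [-0.1  0.1  0. ] 38.98050722756066 62.71694429218769 {'pos': array([444.8, 268.8, 163.2]), 'delta': array([ -10.1, -394.6,   -2. ]), 'closing_deg': np.float64(95.38), 'yaw': -1.3199, 'j6': -2.33}
```

>>> apply_moves(
  rows=[
    {"hand": -1,"delta_pos": [-1,-12,0],"yaw": -0.05},
    {"hand": -1,"delta_pos": [-2,-36,0],"yaw": -0.15},
    {"hand": -1,"delta_pos": [-2,-66,0],"yaw": -0.26},
    {"hand": -1,"delta_pos": [-3,-98,0],"yaw": -0.37},
    {"hand": -1,"delta_pos": [-4,-132,0],"yaw": -0.48},
    {"hand": -1,"delta_pos": [-5,-166,0],"yaw": -0.59},
    {"hand": -1,"delta_pos": [-6,-200,0],"yaw": -0.7},
    {"hand": -1,"delta_pos": [-7,-234,0],"yaw": -0.81},
    {"hand": -1,"delta_pos": [-8,-268,0],"yaw": -0.92},
    {"hand": -1,"delta_pos": [-8,-300,0],"yaw": -1.03},
    {"hand": -1,"delta_pos": [-8,-332,0],"yaw": -1.14},
    {"hand": -1,"delta_pos": [-8,-360,0],"yaw": -1.24},
  ],
)

```text
clock: 28.53
position: [486.5, -89.7, 162.7]
ee_rot: [-0.621, 0.784, 0.002, -0.002]
contact_force: [0.0, 0.3, -6.7]
gripper_width: 38.9
grasp_force: 62.7
```

Run:
```python
from m import *
cam('wrist'); s=read_state(); print(s['contact_force'],s['gripper_width'],s['grasp_force'],goto(491.8,-123.1,166,170.95))
```

```text
[-0.4  0.9 -7.6] 38.50806078925146 62.63044327497482 {'pos': array([486.7, -91. , 162.6]), 'delta': array([ 30. , -12.5,  -3.4]), 'closing_deg': np.float64(166.29), 'yaw': -0.0814, 'j6': -0.38}
```

>>> apply_moves(
  rows=[
    {"hand": -1,"delta_pos": [14,-6,0],"yaw": -0.04},
    {"hand": -1,"delta_pos": [26,-11,0],"yaw": -0.08},
    {"hand": -1,"delta_pos": [30,-12.5,0],"yaw": -0.08},
    {"hand": -1,"delta_pos": [30,-12.5,0],"yaw": -0.08},
    {"hand": -1,"delta_pos": [30,-12.5,0],"yaw": -0.08},
  ],
)

```text
clock: 29.05
position: [492.7, -119.5, 164.1]
ee_rot: [-0.649, 0.761, 0.001, -0.001]
contact_force: [0.4, 0.6, -5.6]
gripper_width: 38.5
grasp_force: 62.6
```

Run:
```python
from m import *
a=[]
for _ in range(4): cam('wrist'); a.append(read_state()['position'])
s=read_state(); print(np.mean(a,0),s['contact_force'],s['gripper_width'],s['grasp_force'],goto(491.8,-123.1,96,170.95))
```

```text
[ 493.3 -119.2  165.2] [ 0.4  0.2 -6.9] 38.89181087741582 62.62013576924801 {'pos': array([ 493.5, -119.2,  165.5]), 'delta': array([ 4.1,  1.1, 69.5]), 'closing_deg': np.float64(171.1), 'yaw': 0.0026, 'j6': -0.24}
```

>>> apply_moves(
  rows=[
    {"hand": -1,"delta_pos": [4,1,15],"yaw": 0},
    {"hand": -1,"delta_pos": [4,1,38],"yaw": 0},
    {"hand": -1,"delta_pos": [4,1,55],"yaw": 0},
    {"hand": -1,"delta_pos": [4,1,64],"yaw": 0},
    {"hand": -1,"delta_pos": [4,1,68],"yaw": 0},
    {"hand": -1,"delta_pos": [4,1,70],"yaw": 0},
    {"hand": -1,"delta_pos": [4,1,70],"yaw": 0},
    {"hand": -1,"delta_pos": [4,1,70],"yaw": 0},
  ],
)

```text
clock: 29.97
position: [492.9, -123.6, 96.6]
ee_rot: [-0.65, 0.76, -0.001, 0.001]
contact_force: [0.1, 0.4, -6.2]
gripper_width: 38.8
grasp_force: 62.5
```

Run:
```python
from m import *
cam('wrist'); s=read_state(); print(s['contact_force'],s['wrist_torque'],s['gripper_width'],goto(491.8,-123.1,94,170.95))
```

```text
[ 0.6  0.7 -6.5] [ 0.  0. -0.] 38.9092406466913 {'pos': array([ 492.8, -123.6,   96.6]), 'delta': array([-0.4,  1.1,  2.6]), 'closing_deg': np.float64(171.08), 'yaw': 0.0022, 'j6': -0.23}
```

Still carrying its weight, so there is no contact yet. I'll feel down in 1 mm steps.

>>> apply_moves(
  rows=[
    {"hand": -1,"delta_pos": [0,1,1],"yaw": 0},
    {"hand": -1,"delta_pos": [0,1,2],"yaw": 0},
    {"hand": -1,"delta_pos": [0,1,2],"yaw": 0},
    {"hand": -1,"delta_pos": [0,1,2],"yaw": 0},
  ],
)

```text
clock: 30.4
position: [491.0, -123.5, 93.8]
ee_rot: [-0.65, 0.76, -0.0, 0.0]
contact_force: [-0.5, 0.3, -5.2]
gripper_width: 38.6
grasp_force: 62.7
```

>>> apply_moves(
  rows=[
    {"hand": -1,"delta_pos": [0,0,0.5],"yaw": 0},
    {"hand": -1,"delta_pos": [0,0,1],"yaw": 0},
    {"hand": -1,"delta_pos": [0,0,1],"yaw": 0},
    {"hand": -1,"delta_pos": [0,0,1],"yaw": 0},
  ],
)

```text
clock: 30.73
position: [491.1, -123.5, 93.6]
ee_rot: [-0.65, 0.76, -0.0, 0.0]
contact_force: [-3.5, 2.8, 7.0]
gripper_width: 38.7
grasp_force: 64.0
```

Contact: the vertical force went from -5 to +7 N. Release and rise.

>>> apply_moves(
  rows=[
    {"hand": -1,"delta_pos": [0,0,-0.5],"yaw": 0},
    {"hand": 1,"delta_pos": [0,0,-0.5],"yaw": 0},
    {"hand": 1,"delta_pos": [0,0,-0.5],"yaw": 0},
    {"hand": 1,"delta_pos": [0,0,-0.5],"yaw": 0},
    {"hand": 1,"delta_pos": [0,0,-0.5],"yaw": 0},
    {"hand": 1,"delta_pos": [0,0,-0.5],"yaw": 0},
    {"hand": 1,"delta_pos": [0,0,-0.5],"yaw": 0},
    {"hand": 1,"delta_pos": [0,0,-0.5],"yaw": 0},
    {"hand": 1,"delta_pos": [0,0,-15],"yaw": 0},
    {"hand": 1,"delta_pos": [0,0,-45],"yaw": 0},
    {"hand": 1,"delta_pos": [0,0,-80],"yaw": 0},
    {"hand": 1,"delta_pos": [0,0,-120],"yaw": 0},
  ],
)

```text
clock: 31.73
position: [489.8, -123.5, 212.7]
ee_rot: [-0.65, 0.76, 0.001, -0.001]
contact_force: [0.4, -0.1, -0.1]
gripper_width: 85.5
grasp_force: 0.0
```

>>> apply_moves(
  rows=[
    {"hand": 1,"delta_pos": [0,0,-40],"yaw": 0},
    {"hand": 1,"delta_pos": [-40,0,-80],"yaw": 0},
    {"hand": 1,"delta_pos": [-80,0,-120],"yaw": 0},
    {"hand": 1,"delta_pos": [-80,0,-120],"yaw": 0},
    {"hand": 1,"delta_pos": [-80,0,-120],"yaw": 0},
  ],
)

```text
clock: 32.15
position: [506.1, -42.0, 338.1]
ee_rot: [-0.651, 0.759, -0.003, 0.005]
contact_force: [0.4, 0.4, 1.0]
gripper_width: 85.2
grasp_force: 0.0
```

Run:
```python
from m import *
im=cam('wrist','f1.png'); s=read_state(); print(im['xyz'],im['rotation'].tolist(),s['contact_force'])
u=np.array([.158,.9874,0]);v=np.array([-.9874,.158,0]);c=np.array([491.8,-123.1,122])
print('expected corners',proj(im,[c+a*150*u+b*20*v for a,b in ((1,1),(1,-1),(-1,-1),(-1,1))]).round(0).tolist())
t=cam('scene','f1s.png')
a=cv2.resize(cv2.imread('pics/f1.png'),(533,400)); b=cv2.resize(cv2.imread('pics/f1s.png')[170:310,250:343],(266,400),interpolation=cv2.INTER_CUBIC)
cv2.imwrite('pics/fin.png',np.hstack([a,b]))
```

```text
[ 491.3 -120.8  486.9] [0.07567284164655914, 0.9845677203724178, 0.15712337921613798, 0.014569445476645418] [ 0.2 -0.4 -1.3]
expected corners [[237.0, 304.0], [237.0, 266.0], [-91.0, 263.0], [-90.0, 310.0]]
```

View pics/fin.png

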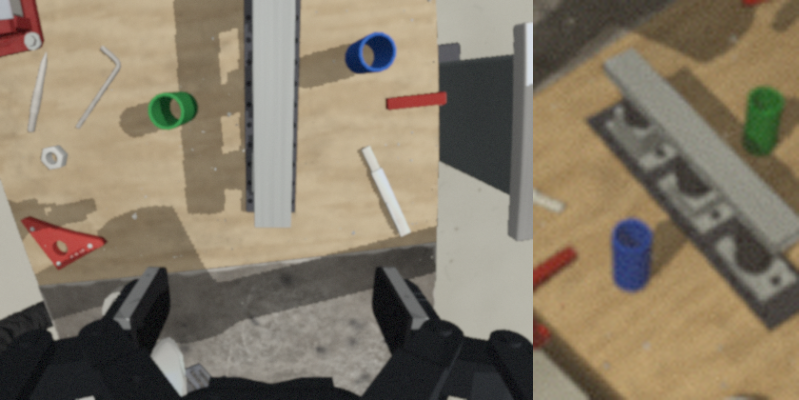

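The rail's near end shows at row 237, columns 267–307, and I predicted row 237, columns 266–304. It lies along the jig on all three tubes, and the gripper is clear.

```bash
python3 -c "
from h import *
print(workorder.job_done())"
```

```text
the job is handed in; nothing more can be done
None
```

I handed the job in at about 32 s on the clock: each tube stands on its own riser, the rail lies along all three within about 2 mm of where I aimed, and I left the hammer and pliers alone (no verdict came back).

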